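# Turn the rake round and draw the lost jar cap out of the gap

## Robot

A 6-joint arm with a two-finger parallel gripper is mounted at the origin on the work surface. World frame = base frame: x ahead of the robot, y to its left, z up, the work surface at z = 0. Lengths are in m, angles in rad, forces in N, time in s.
With the tool pointing down it reaches from about 0.3 to 0.85 m from the base axis. Payload 5.4 kg.
Tool frame: the origin (TCP) lies on the centre line of the jaws, within the pads' length; the fingertips stand 11 mm ahead of it and the grasp point (between the pads) lies 8 mm behind it; z points along the fingers, y is the direction in which the jaws open and shut (so a half turn about z gives the same grasp; the last joint's range is limited). The gripper opens to 85 mm and grips with 20 to 120 N. Pads are 22 mm wide; open, the fingers measure 114 mm over their backs; the gripper's body (76 mm by 85 mm) begins 54 mm behind the grasp point. The pads swing forward as they close: fully open they stand 13 mm farther back than shut.
Start: joints at [0.988, 0.158, 1.597, -0, 1.386, -0.21], TCP at [0.209, 0.535, 0.242] pointing down, gripper open.
Joint ranges: [-2.91, 2.91], [-0.94, 2.29], [0.18, 2.7], [-1.29, 4.43], [0.17, 2.64], [-3, 3]. Speed limits (rad/s): [2.57, 2.57, 3.14, 3.14, 3.14, 3.14].

## Interface

Orientations are given as a unit quaternion [w, x, y, z].
In Python, from rig import robot gives the robot as it stands.
- The arm moves only by the shell command python3 -m jog 'ROWS'. ROWS is JSON, a list of rows, each an object with "dr": the turn, a rotation vector about the tool's x, y, z in units of 8 degrees (1.0 is 8 degrees), a list of three; "translation": the shift along the tool's x, y, z in units of 50 mm (1.0 is 50 mm), a list of three; "gripper": the closure, from -1 (fully open) to 1 (shut). A call has 1 to 8 rows; each row shifts and turns the commanded pose from where the row before left it, along the tool's axes as they then stand; what a row does not reach is not made up. A row lasts 1/10 s, in which the tool goes at most 50 mm and 8.59 degrees, less where a joint would pass 70% of its speed; a pose out of reach is approached as far as the arm can. A call is refused whole if a number of a shift passes 1 or a number of a turn 1, either way. A call with a gripper value outside its range is refused whole. The fingers move at their own pace and stop on an object; the grip force is fixed at half the most. Time passes only in rows, so rows that do not move let the fingers close. It gives the time, the measured TCP pose, the force and the opening at its end, in the units of the state.
- robot.get_obs(): the state, without advancing time (a new reading comes with each control period).
- robot.get_image(name): name is "scene" or "side" or "wrist"; returns (picture, depth): 480x640x3 uint8, blue, green, red; 480x640 float32, m along the optical axis (not along the pixel's ray), 0 where there is no reading.
- robot.camera_info(name): a dict with "mtx" (3x3 intrinsics, pixels), "R" (3x3) and "t" (3): a world point X has camera coordinates R X + t; the wrist camera has in their place "tool_from_camera" (4x4, takes a point from camera to tool coordinates, whose origin is the TCP and whose axes are the flange's). Camera axes: x right, y down, z forward; pixel columns grow to the right and rows downward; lengths in m; the calibration is good to about 2 mm. A picture is of the moment at which its call begins: read the wrist's pose just before it. camera_info takes no time and is no camera call.
- robot.close_job(): hands the job in, once; it reports no verdict.
The state is a dict: "time": time; "qpos": joint angles; "qd": joint speeds; "joint_efforts": joint torques, N m; "ee_pos": TCP position; "ee_rot": TCP orientation; "force": force on the tool from outside, world axes, zero at the start; "ft_torque": the same for the moment, N m; "width": opening from 0.0 (shut) to 1.0 (fully open).
Only numpy, scipy, OpenCV 4.12 (cv2) and the standard library are available. Lean on these libraries where they do the work, as an engineer would, in place of code of your own. Each camera call takes 0.05 s, during which the arm holds its last target.

## Task

The red cap of the open jar has slipped into the narrow gap between the white leaf bin and the teak end board. Draw the little steel rake out from under the plank by the end that sticks out, lay it down on the counter and let go, take it again by its teak handle so that the head points away from you, and with it drag the cap along the counter, without lifting it, until all of it lies just in front of the gap. Then lay the rake down with its head out of the gap too; do not touch the cap with the gripper, and leave the jars and the gourd standing where they are.

Things in the scene. Friction and masses are not known exactly. Their poses are not given: they have to be found in the camera images.
- gap_mouth (a point): Point on the counter (z = 0) midway across the mouth of the gap, level with the front edges of bin and end board. x points straight into the gap (roughly away from the robot), y across it towards end board and plank. The gap is 76 mm wide, 190 mm deep, closed at the far end, open above, between tall fixed walls: a gripper cannot go down into it.
- plank_front (a point): Middle of the top front edge of the fixed teak plank, 65 mm above the counter; same axes as gap_mouth. The plank is 300 mm long along y, 190 mm deep along x, 20 mm thick, 45 mm clear below. The teak end board, 18 mm thick and 150 mm high, stands between plank and gap.
- bin_front (a point): Middle of the top front edge of the fixed white leaf bin, 160 mm above the counter; same axes as gap_mouth. The bin is 150 mm wide along y and 180 mm deep along x; it stays shut and still.
- rake_center (a point): Middle of the rake's length, half-way up the handle, 10 mm above the counter when flat. 230 mm long, 120 g; x towards the head. Teak handle x -115 to -30 mm, 20 mm wide and high; steel shank from there to the head, 10 mm wide, 6 to 16 mm up. At first it lies flat, handle under the plank out of reach, about 115 to 140 mm of the head end out in front, pointing roughly at the robot.
- rake_head (a point): Middle of the rake's head, 113 mm along x from rake_center: a steel blade 48 mm wide, 4 mm thick, 26 mm high, its lower edge level with the handle's underside (point 13 mm above the counter when flat). At both ends a lip reaches 12 mm towards the handle, so that a cap drawn by it stays centred.
- rake_butt (a point): End of the rake's teak handle, 115 mm from rake_center on the side away from the head, half-way up the handle.
- cap_center (a point): Centre of the lost red twist cap: a disc 48 mm across and 16 mm high, about 30 g, lying flat on the counter inside the gap with its centre 65 to 90 mm behind the mouth. It slides freely; it is 8 mm above the counter at its centre.
- jar_a: Closed glass jar with a red cap, 66 mm across, 120 mm high, standing on the plank; origin under its centre.
- jar_b: A second closed glass jar like jar_a, standing on the plank; origin under its centre.
- open_jar: Glass jar without its cap, 66 mm across, 112 mm high, standing on the plank; origin under its centre.
- gourd: Dark wooden drinking gourd, 74 mm across, 88 mm high, standing on the counter in front of the white bin, with a curved steel straw in it that rises to 160 mm; origin under its centre.
Not all that is in view belongs to the job. Of the things that look like the part that bears cap_center, the larger one is meant.

How it is judged:
On the way, in this order (a step that is already met when the one before it is completed fails the run):
1. the rake is drawn out: its handle end is in front of the plank's front edge (x of rake_butt in the frame of gap_mouth below -0.003 m), for 0.1 s.
2. the rake lies on the counter in front of the plank, let go (height (world z) of each of rake_center, rake_head, rake_butt below 0.03 m and contact force between the fingers and rake below 0.1 N and x of rake_butt in the frame of gap_mouth below 0 m and linear speed of rake below 0.03 m/s), for 0.2 s.
3. the rake, held by its handle half, has its head inside the gap (x of rake_head in the frame of gap_mouth above 0.05 m and y of rake_head in the frame of gap_mouth between -0.038 and 0.038 m and x of rake_butt in the frame of gap_mouth below -0.03 m and contact force between the fingers and rake above 1 N and distance between the grasp point and rake_butt below 0.115 m), for 0.1 s.
4. the cap is out of the gap (x of cap_center in the frame of gap_mouth below -0.024 m), for 0.1 s.
At the end, for the whole second after the job is handed in: The cap rests on the counter with its centre 24 to 200 mm in front of the gap's mouth and within 150 mm of the gap's middle line. The rake rests on the counter, let go, all its length below 30 mm, head and handle end both in front of the front edges of plank and bin (x of cap_center in the frame of gap_mouth between -0.2 and -0.024 m and y of cap_center in the frame of gap_mouth between -0.15 and 0.15 m and height (world z) of each of cap_center, rake_center, rake_head, rake_butt below 0.03 m and linear speed of each of cap, rake below 0.02 m/s and x of each of rake_head, rake_butt in the frame of gap_mouth below 0 m and contact force between the fingers and rake below 0.1 N); the robot touches nothing.
It fails at once if the gripper touches the cap (contact force between the fingers and cap above 0.5 N).
It fails at once if the cap is lifted off the counter (centre above 40 mm) (height (world z) of cap_center above 0.04 m).
It fails at once if a jar or the gourd is moved more than 20 mm or tipped (distance of any of jar_a, jar_b, open_jar, gourd from where it was at the start of the episode above 0.02 m or angle between any of jar_a, jar_b, open_jar, gourd's own z axis and vertical above 0.35 rad).
It also fails if it takes over 62 s, if anything falls off the work surface, if the arm or the gripper's body presses on something with over 40 N, if the wrist force passes 120 N, or if a joint passes its speed limit or range.

## Working session

There is one attempt and no reset: what is moved stays moved. The work goes in short steps, Python scripts to look and compute and a shell command to move; the robot and the scene stay as the last step left them, time stands still between calls to the robot, and variables do not carry over. Pictures are saved under pics/ and viewed, and the job is handed in when it is done.

```bash
ls; mkdir -p pics
python3 - <<'E'
from rig import robot
import cv2,numpy as np
print(robot.get_obs())
for n in ["scene","side","wrist"]:
    im,d=robot.get_image(n); cv2.imwrite(f"pics/{n}0.png",im); np.save(f"pics/{n}0.npy",d)
    print(n,robot.camera_info(n))
E
```

```text
pics
{'time': 0.0, 'qpos': array([ 9.87863555e-01,  1.59061337e-01,  1.59826038e+00,  4.00406119e-06,
        1.38624769e+00, -2.10117462e-01]), 'qd': array([ 0.00042684,  0.00130981, -0.00177573,  0.00060157,  0.00034832,
        0.00110001]), 'joint_efforts': array([-5.78523595e-04, -3.96010923e+01, -3.31426120e+01, -2.94213751e-04,
        8.60506523e-03, -2.15891731e-06]), 'ee_pos': array([0.20912468, 0.5349733 , 0.24129591]), 'ee_rot': array([-3.83542102e-04,  1.85330258e-01,  9.82675795e-01, -9.10929113e-04]), 'force': array([-0.50285671, -0.31733106,  0.63785597]), 'ft_torque': array([-0.00665801, -0.00878489, -0.00771193]), 'width': 0.9991340176652709}
scene {'mtx': array([[610.64669464,   0.        , 328.46582465],
       [  0.        , 610.64669464, 246.89322678],
       [  0.        ,   0.        ,   1.        ]]), 'R': array([[ 0.98177932,  0.18971839,  0.01078431],
       [ 0.16524468, -0.82435323, -0.5414203 ],
       [-0.09382731,  0.5333373 , -0.84068291]]), 't': array([-0.62223237, -0.05145967,  1.30129288])}
side {'mtx': array([[478.63041134,   0.        , 314.24838183],
       [  0.        , 478.63041134, 242.84457551],
       [  0.        ,   0.        ,   1.        ]]), 'R': array([[ 0.41078283, -0.91146441,  0.02213831],
       [-0.49078687, -0.24152295, -0.83713495],
       [ 0.76836562,  0.33301547, -0.54654824]]), 't': array([-0.26624932,  0.40212313,  0.43245432])}
wrist {'mtx': array([[405.03455391,   0.        , 316.79965955],
       [  0.        , 405.03455391, 239.57582654],
       [  0.        ,   0.        ,   1.        ]]), 'tool_from_camera': array([[-8.87722318e-05, -9.57573207e-01, -2.88190119e-01,
         7.34094977e-02],
       [ 9.99999887e-01, -2.19350262e-04,  4.20804547e-04,
        -1.26212837e-03],
       [-4.66165738e-04, -2.88190049e-01,  9.57573119e-01,
        -1.30308340e-01],
       [ 0.00000000e+00,  0.00000000e+00,  0.00000000e+00,
         1.00000000e+00]])}
```

View pics/scene0.png

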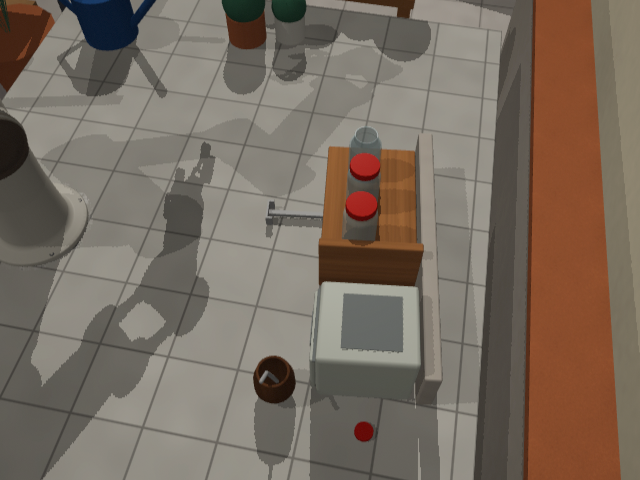

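View pics/side0.png

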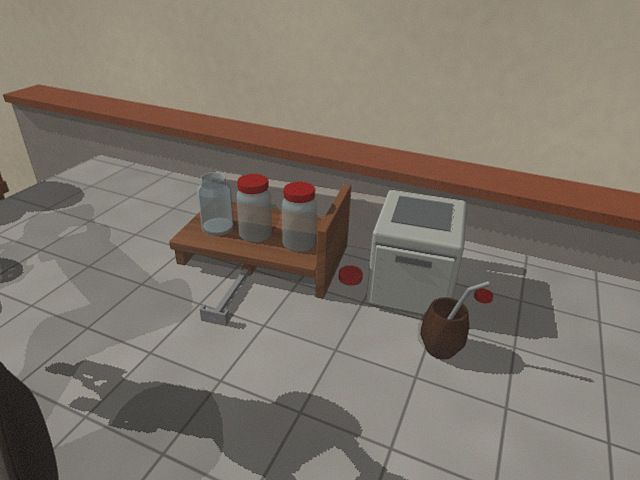

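View pics/wrist0.png

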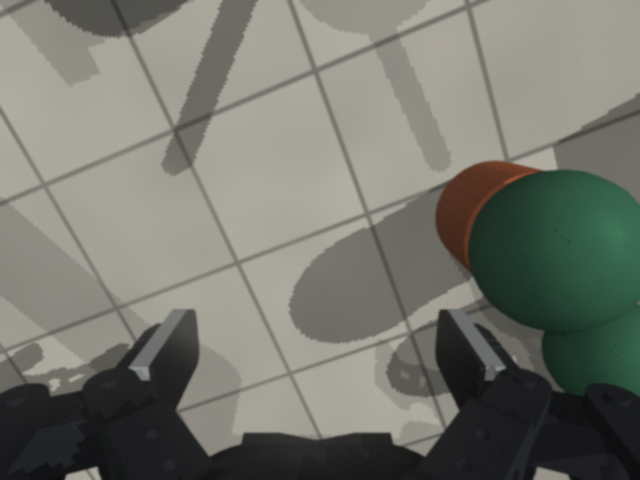

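Candidates for the red cap, in the side view:
- (350,275): disc on the counter between the end board and the bin.
- (484,296): smaller disc beyond the bin, also at scene (364,431).
- (253,184) and (299,192): caps of the closed jars.

The description fits (350,275). I'll check it in a close crop along with the rake.

```bash
cat > h.py <<'E'
from rig import robot
import cv2,numpy as np
from scipy.spatial.transform import Rotation as Rn
def deproj(n,d,u,v,info=None,pose=None):
    i=info or robot.camera_info(n);K=i["mtx"];u=np.asarray(u,float);v=np.asarray(v,float)
    z=d
    c=np.stack([(u-K[0,2])/K[0,0]*z,(v-K[1,2])/K[1,1]*z,z],-1)
    if n=="wrist":
        T=i["tool_from_camera"];t=c@T[:3,:3].T+T[:3,3]
        p,q=pose;return t@Rn.from_quat(np.roll(q,-1)).as_matrix().T+p
    return (c-i["t"])@i["R"]
def cloud(n,d,pose=None):
    v,u=np.mgrid[:480,:640];return deproj(n,d,u,v,pose=pose)
E
python3 - <<'E'
from h import *
im=cv2.imread("pics/side0.png");d=np.load("pics/side0.npy")
P=cloud("side",d)
cv2.imwrite("pics/sc.png",cv2.resize(im[160:370,160:500],None,fx=2.3,fy=2.3,interpolation=cv2.INTER_CUBIC))
hsv=cv2.cvtColor(im,cv2.COLOR_BGR2HSV)
red=((hsv[...,0]<6)|(hsv[...,0]>174))&(hsv[...,1]>200)
n,l,s,c=cv2.connectedComponentsWithStats(red.astype(np.uint8))
for k in range(1,n):
    if s[k,4]>40:
        q=P[l==k];print(s[k],c[k],q.mean(0),q.min(0),q.max(0))
for u,v in [(215,316),(205,312),(226,318),(240,285),(400,270)]: print(u,v,P[v,u])
im=cv2.imread("pics/scene0.png");d=np.load("pics/scene0.npy");P=cloud("scene",d)
cv2.imwrite("pics/cc.png",cv2.resize(im[120:420,240:450],None,fx=2,fy=2,interpolation=cv2.INTER_CUBIC))
for u,v in [(270,205),(270,218),(295,215),(318,215),(380,160),(340,160),(330,232),(330,290),(330,340)]: print(u,v,P[v,u])
E
```

```text
215 316 [0.47699146 0.11128121 0.01773562]
205 312 [0.47281661 0.128289   0.02366051]
226 318 [0.48183438 0.09218718 0.0166656 ]
240 285 [0.57966681 0.12506878 0.00815999]
400 270 [ 0.63649502 -0.16269594  0.09902382]
270 205 [0.47680824 0.14142174 0.0035537 ]
270 218 [0.490091   0.09371714 0.02414003]
295 215 [0.53787198 0.11913557 0.01342578]
318 215 [0.58647145 0.12646113 0.01677066]
380 160 [0.69592109 0.2625933  0.06485988]
340 160 [0.61141846 0.24295592 0.06767726]
330 232 [0.62526286 0.05654159 0.06458821]
330 290 [ 0.65901026 -0.12613361  0.16319006]
330 340 [ 0.67638713 -0.21679987  0.16437097]
```

View pics/sc.png

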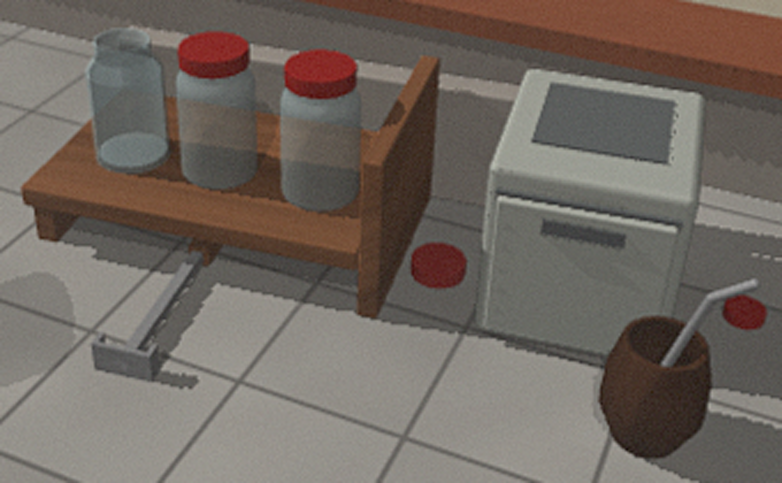

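View pics/cc.png

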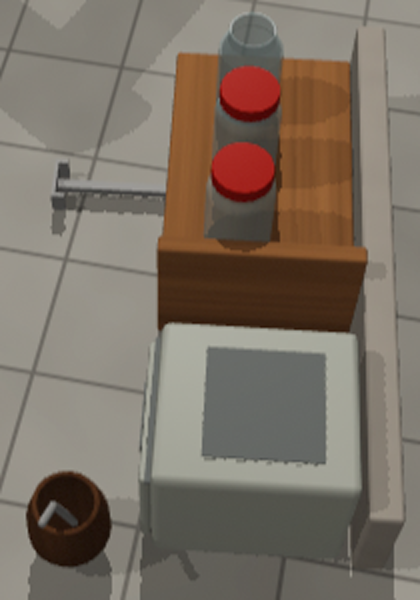

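```bash
cat >> h.py <<'E'
def ray(n,u,v,z):
    a=deproj(n,np.array(0.0),u,v);b=deproj(n,np.array(1.0),u,v)
    return a+(b-a)*(z-a[2])/(b[2]-a[2])
E
python3 - <<'E'
from h import *
np.set_printoptions(precision=4,suppress=True)
def s(x,y,z,t): 
    print("side",t,ray("side",160+x/2.3-.3,160+y/2.3-.3,z))
def c(x,y,z,t): print("scene",t,ray("scene",240+x/2-.25,120+y/2-.25,z))
s(24,188,.065,"plank TL");s(358,243,.065,"plank TR"); s(360,309,0,"board bot L");s(378,315,0,"board bot R")
s(362,160,.15,"board top FL");s(384,165,.15,"board top FR");s(415,60,.15,"b back L");s(438,63,.15,"b back R")
s(480,326,0,"bin bot L");s(663,358,0,"bin bot R");s(495,195,.15,"bin TL")
c(176,55,.065,"plank FL");c(350,65,.065,"plank BL");c(160,240,.15,"board top FL");c(158,250,.15,"FR");c(366,250,.15,"BL");c(366,262,.15,"BR")
s(439,266,.012,"cap")
# red
im=cv2.imread("pics/side0.png");hsv=cv2.cvtColor(im,cv2.COLOR_BGR2HSV)
red=((hsv[...,0]<8)|(hsv[...,0]>172))&(hsv[...,1]>150)&(hsv[...,2]>60)
n,l,st,ce=cv2.connectedComponentsWithStats(red.astype(np.uint8))
d=np.load("pics/side0.npy");P=cloud("side",d)
for k in range(1,n):
    if 60<st[k,4]<3000: print(st[k],ce[k],np.median(P[l==k],0),np.percentile(P[l==k],[2,98],axis=0))
# bin planes
R=P.reshape(-1,3)
f=P[255:295,380:450].reshape(-1,3)
m=f.mean(0);_,_,V=np.linalg.svd(f-m);print("bin front normal",V[2],m)
f=P[240:262,195:300].reshape(-1,3)
E
```

```text
side plank TL [0.5773 0.2779 0.065 ]
side plank TR [ 0.629  -0.0093  0.065 ]
side board bot L [ 0.6275 -0.0134  0.    ]
side board bot R [ 0.6269 -0.0299  0.    ]
side board top FL [ 0.6184 -0.0151  0.15  ]
side board top FR [ 0.6191 -0.0326  0.15  ]
side b back L [0.7918 0.0112 0.15  ]
side b back R [ 0.7954 -0.0089  0.15  ]
side bin bot L [ 0.6502 -0.1102  0.    ]
side bin bot R [ 0.6762 -0.2533  0.    ]
side bin TL [ 0.6169 -0.1196  0.15  ]
scene plank FL [0.5781 0.2759 0.065 ]
scene plank BL [0.7672 0.2996 0.065 ]
scene board top FL [ 0.6201 -0.0209  0.15  ]
scene FR [ 0.6205 -0.0319  0.15  ]
scene BL [0.8045 0.005  0.15  ]
scene BR [ 0.8059 -0.0078  0.15  ]
side cap [ 0.6963 -0.0565  0.012 ]
[238 174  30  20 492] [252.1443 183.4167] [0.6613 0.1377 0.1856] [[0.6446 0.1147 0.1718]
 [0.6948 0.1653 0.1873]]
[284 182  31  21 533] [298.6848 191.8049] [0.6695 0.0459 0.1856] [[0.6527 0.0218 0.1719]
 [0.7038 0.0727 0.1876]]
[339 266  23  19 305] [349.7738 274.8131] [ 0.6909 -0.0559  0.0167] [[ 0.6771 -0.0761  0.003 ]
 [ 0.7188 -0.0343  0.0194]]
[475 289  18  14 190] [483.3579 295.5842] [ 0.7465 -0.3038  0.0118] [[ 0.7372 -0.3177  0.0031]
 [ 0.7646 -0.2889  0.0143]]
bin front normal [-0.6126 -0.263  -0.7453] [ 0.6367 -0.1875  0.0971]
```

The crop shows the large red cap in the gap at side (350,275). The other disc, at (484,296), is smaller and beyond the bin, so the first is the one I want. The rake head is at side (215,316), near world (0.48,0.115). Next I'll move over the rake for a wrist view.

```bash
cat >> h.py <<'E'
def delta(target,xang):
    """remaining: dr about tool axes (8deg units) and, after that turn, shift in tool axes (50mm units)"""
    o=robot.get_obs();M=Rn.from_quat(np.roll(o["ee_rot"],-1)).as_matrix()
    a=np.deg2rad(xang);G=np.array([[np.cos(a),np.sin(a),0],[np.sin(a),-np.cos(a),0],[0,0,-1]])
    rv=Rn.from_matrix(M.T@G).as_rotvec(degrees=True)/8
    print("dr",rv.round(2),"shift",(G.T@(np.array(target)-o["ee_pos"])/.05).round(2),"t",o["time"],"pos",o["ee_pos"].round(4),"F",o["force"].round(1),"w",round(o["width"],3))
E
python3 -c "
from h import *
delta([0.43,0.11,0.2],188)"
```

```text
dr [-0.01 -0.   -3.67] shift [-3.19 -9.03  0.83] t 0.15 pos [0.2092 0.5351 0.2415] F [ 0.2 -0.1  1. ] w 0.999
```

```bash
python3 -m jog '[{"dr":[0,0,-0.92],"translation":[0,0,0],"gripper":-1},{"dr":[0,0,-0.92],"translation":[0,0,0],"gripper":-1},{"dr":[0,0,-0.92],"translation":[0,0,0],"gripper":-1},{"dr":[0,0,-0.91],"translation":[0,0,0],"gripper":-1}]'
python3 -m jog '[{"dr":[0,0,0],"translation":[-0.3,-0.9,0.08],"gripper":-1},{"dr":[0,0,0],"translation":[-0.3,-0.9,0.08],"gripper":-1},{"dr":[0,0,0],"translation":[-0.3,-0.9,0.08],"gripper":-1},{"dr":[0,0,0],"translation":[-0.3,-0.9,0.08],"gripper":-1},{"dr":[0,0,0],"translation":[-0.3,-0.9,0.08],"gripper":-1}]'
python3 -c "
from h import *
delta([0.43,0.11,0.2],188)"
```

```text
time: 0.55
ee_pos: [0.2093, 0.5353, 0.2419]
ee_rot: [-0.0, -0.072, 0.997, -0.0]
force: [-0.9, 0.1, -0.2]
width: 1.002
time: 1.05
ee_pos: [0.3152, 0.3214, 0.2219]
ee_rot: [-0.0, -0.07, 0.998, -0.0]
force: [1.3, 0.4, -0.5]
width: 1.001
dr [-0. -0.  0.] shift [-1.68 -4.51  0.44] t 1.05 pos [0.3152 0.3214 0.2219] F [ 1.3  0.4 -0.5] w 1.001
```

```bash
python3 -m jog '[{"dr":[0,0,0],"translation":[-0.34,-0.9,0.08],"gripper":-1},{"dr":[0,0,0],"translation":[-0.34,-0.9,0.08],"gripper":-1},{"dr":[0,0,0],"translation":[-0.34,-0.9,0.08],"gripper":-1},{"dr":[0,0,0],"translation":[-0.34,-0.9,0.08],"gripper":-1},{"dr":[0,0,0],"translation":[-0.34,-0.9,0.08],"gripper":-1},{"dr":[0,0,0],"translation":[0,0,0],"gripper":-1}]'
python3 - <<'E'
from h import *
delta([0.43,0.11,0.2],188)
o=robot.get_obs();im,d=robot.get_image("wrist");cv2.imwrite("pics/w1.png",im);np.savez("pics/w1.npz",d=d,p=o["ee_pos"],q=o["ee_rot"])
E
```

```text
time: 1.65
ee_pos: [0.4323, 0.1076, 0.2019]
ee_rot: [0.0, -0.066, 0.998, -0.001]
force: [0.3, 0.6, 0.8]
width: 1.001
dr [-0.01 -0.   -0.05] shift [0.04 0.05 0.04] t 1.65 pos [0.4323 0.1076 0.2019] F [0.3 0.6 0.8] w 1.001
```

View pics/w1.png

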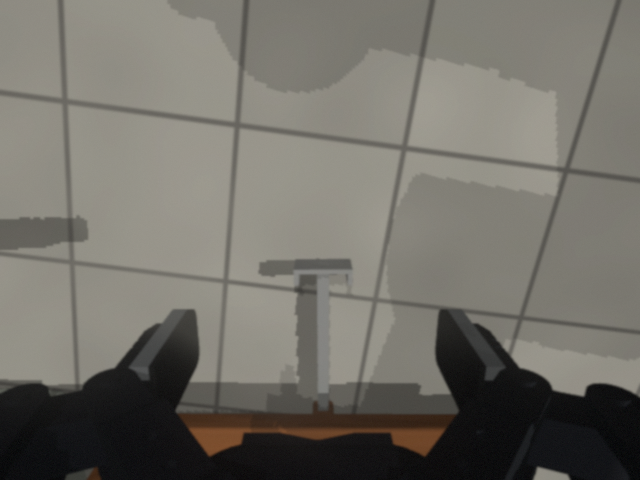

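The wrist view shows the rake: head at rows 260–285, columns 294–352, shank at column 323 running down to the plank edge at row 415.

Run:
```python
from h import *
np.set_printoptions(precision=4,suppress=True)
f=np.load("pics/w1.npz");P=cloud("wrist",f["d"],pose=(f["p"],f["q"]))
print("table z",np.median(P[100:200,80:380,2]))
z=P[...,2]
m=np.zeros(z.shape,bool);m[250:295,285:360]=True;m&=(z>0.012)
h=P[m];print("head",h[h[:,2]>.02].min(0),h[h[:,2]>.02].max(0),h[h[:,2]>.02].mean(0),m.sum())
m=np.zeros(z.shape,bool);m[295:400,305:340]=True;m&=(z>0.011)&(z<.03)
s=P[m];print(m.sum(),s.mean(0));k=np.polyfit(s[:,0],s[:,1],1);print("shank line deg",np.degrees(np.arctan(k[0])),"y at .5,.53",np.polyval(k,[.5,.53]), s[:,0].min(),s[:,0].max())
m=np.zeros(z.shape,bool);m[405:440,190:450]=True;m&=(z>0.055)&(z<.075)
ys,xs=np.nonzero(m)
e=[];
for u in range(195,450,5):
    c=np.nonzero(m[:,u])[0]
    if len(c): e.append(P[c[0]+1,u])
e=np.array(e);k=np.polyfit(e[:,1],e[:,0],1);print("plank front",np.degrees(np.arctan(k[0])),np.polyval(k,[0.05,.12,.2]),np.median(e[:,2]))
delta([0.515,0.117,0.016],188)
```

```text
table z -0.001289785353483841
head [0.359  0.0929 0.02  ] [0.492  0.1417 0.3322] [0.4756 0.1162 0.0308] 964
1192 [0.5511 0.1272 0.0148]
shank line deg 7.548851734380249 y at .5,.53 [0.1204 0.1244] 0.5012857737649534 0.6071304320328736
plank front -4.849555744453068 [0.5991 0.5931 0.5863] 0.0566808269570237
dr [ 0.   -0.01 -0.04] shift [-1.68 -0.09  3.72] t 1.7 pos [0.4311 0.11   0.2019] F [-0.7  0.2  0.1] w 0.997
```

```bash
python3 -m jog '[{"dr":[0,0,0],"translation":[-0.85,-0.12,0.8],"gripper":-1},{"dr":[0,0,0],"translation":[-0.85,-0.12,0.8],"gripper":-1},{"dr":[0,0,0],"translation":[0,0,0.7],"gripper":-0.5},{"dr":[0,0,0],"translation":[0,0,0.5],"gripper":0},{"dr":[0,0,0],"translation":[0,0,0],"gripper":0}]'
python3 - <<'E'
from h import *
delta([0.515,0.1224,0.016],187.5)
o=robot.get_obs();im,d=robot.get_image("wrist");cv2.imwrite("pics/w2.png",im)
E
```

```text
time: 2.2
ee_pos: [0.4996, 0.1135, 0.0701]
ee_rot: [-0.005, -0.071, 0.997, 0.001]
force: [-1.0, -0.8, -0.3]
width: 0.517
dr [ 0.01 -0.07  0.07] shift [-0.33  0.14  1.08] t 2.2 pos [0.4996 0.1135 0.0701] F [-1.  -0.8 -0.3] w 0.517
```

View pics/w2.png

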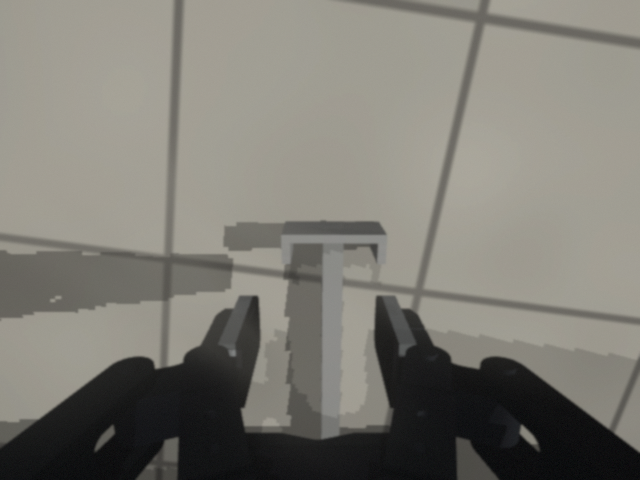

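The shank at column 332 lies between the pads (250 to 390), slightly right of centre.

```bash
python3 -m jog '[{"dr":[0,0,0.07],"translation":[-0.3,0.12,0],"gripper":0},{"dr":[0,0,0],"translation":[0,0,0.55],"gripper":0},{"dr":[0,0,0],"translation":[0,0,0.5],"gripper":0},{"dr":[0,0,0],"translation":[0,0,0],"gripper":0}]'
python3 - <<'E'
from h import *
delta([0.515,0.1224,0.016],187.5)
E
```

```text
time: 2.65
ee_pos: [0.516, 0.1209, 0.0207]
ee_rot: [-0.002, -0.065, 0.998, 0.0]
force: [-1.3, 0.1, -1.0]
width: 0.496
dr [ 0.   -0.02 -0.  ] shift [0.02 0.03 0.09] t 2.65 pos [0.516  0.1209 0.0207] F [-1.3  0.1 -1. ] w 0.496
```

```bash
python3 -m jog '[{"dr":[0,0,0],"translation":[0,0.03,0.06],"gripper":1},{"dr":[0,0,0],"translation":[0,0,0],"gripper":1},{"dr":[0,0,0],"translation":[0,0,0],"gripper":1},{"dr":[0,0,0],"translation":[0,0,0],"gripper":1},{"dr":[0,0,0],"translation":[0,0,0],"gripper":1},{"dr":[0,0,0],"translation":[0,0,0],"gripper":1}]'
python3 - <<'E'
from h import *
delta([0.515,0.1224,0.016],187.5)
E
```

```text
time: 3.25
ee_pos: [0.519, 0.1219, 0.0208]
ee_rot: [0.002, -0.065, 0.998, 0.0]
force: [-1.5, 1.4, 7.1]
width: 0.089
dr [ 0.    0.02 -0.01] shift [0.08 0.02 0.1 ] t 3.25 pos [0.519  0.1219 0.0208] F [-1.5  1.4  7.1] w 0.089
```

```bash
python3 -m jog '[{"dr":[0,0,0],"translation":[0,0,-0.12],"gripper":1},{"dr":[0,0,0],"translation":[0,0,0],"gripper":1}]'
python3 - <<'E'
from h import *
a,_=robot.get_image("wrist");b,_=robot.get_image("side")
cv2.imwrite("pics/w3.png",np.hstack([cv2.resize(a,(400,300)),cv2.resize(b[200:380,120:360],(400,300))]))
E
```

```text
time: 3.45
ee_pos: [0.5183, 0.1216, 0.0258]
ee_rot: [0.001, -0.065, 0.998, -0.0]
force: [0.7, -1.0, -2.0]
width: 0.093
```

View pics/w3.png

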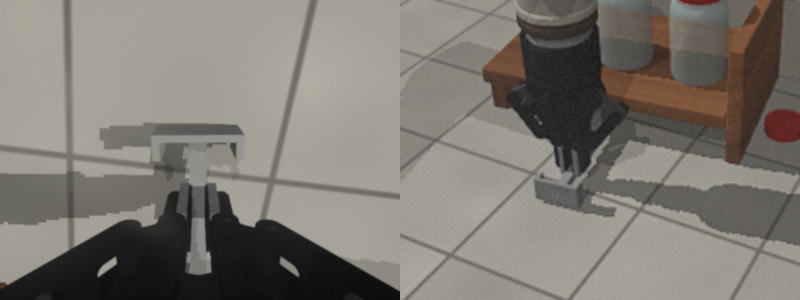

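The pads hold the shank just behind the head and the rake has lifted about 5 mm. Drawing it out now.

```bash
python3 -m jog '[{"dr":[0,0,0],"translation":[0.3,0,0],"gripper":1},{"dr":[0,0,0],"translation":[0.5,0,0],"gripper":1},{"dr":[0,0,0],"translation":[0.5,0,0],"gripper":1},{"dr":[0,0,0],"translation":[0.5,0,0],"gripper":1},{"dr":[0,0,0],"translation":[0.5,0,0],"gripper":1},{"dr":[0,0,0],"translation":[0.5,0,0],"gripper":1},{"dr":[0,0,0],"translation":[0.3,0,0],"gripper":1},{"dr":[0,0,0],"translation":[0,0,0],"gripper":1}]'
python3 - <<'E'
from h import *
a,_=robot.get_image("scene");b,_=robot.get_image("side")
cv2.imwrite("pics/w4.png",np.hstack([cv2.resize(a[120:420,160:480],(400,375)),cv2.resize(b[200:440,100:420],(400,300)) if 0 else cv2.resize(b[180:450,80:368],(400,375))]))
E
```

```text
time: 4.35
ee_pos: [0.3613, 0.1016, 0.0238]
ee_rot: [-0.001, -0.065, 0.998, 0.0]
force: [0.9, -0.2, -1.3]
width: 0.088
```

View pics/w4.png

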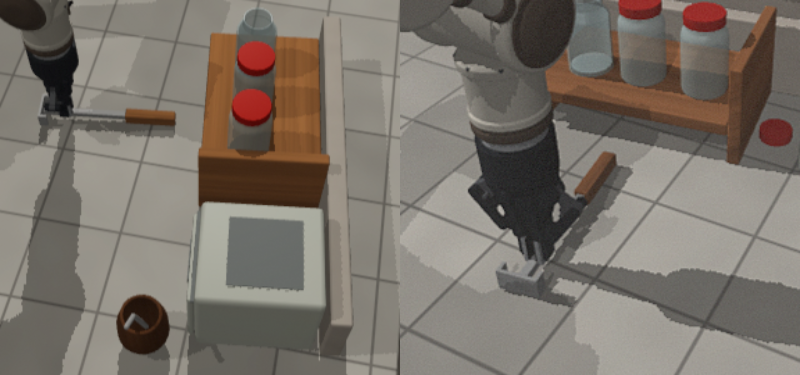

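The scene view shows the whole rake out in front of the plank. I'll lift it slightly and swing the handle round clockwise.

```bash
python3 -m jog '[{"dr":[0,0,0],"translation":[0,0,-0.4],"gripper":1},{"dr":[0,0,0.7],"translation":[0,0,-0.3],"gripper":1},{"dr":[0,0,0.9],"translation":[0,0,0],"gripper":1},{"dr":[0,0,0.9],"translation":[0,0,0],"gripper":1},{"dr":[0,0,0.9],"translation":[0,0,0],"gripper":1},{"dr":[0,0,0.9],"translation":[0,0,0],"gripper":1},{"dr":[0,0,0.9],"translation":[0,0,0],"gripper":1},{"dr":[0,0,0.9],"translation":[0,0,0],"gripper":1}]'
python3 -m jog '[{"dr":[0,0,0.9],"translation":[0,0,0],"gripper":1},{"dr":[0,0,0.9],"translation":[0,0,0],"gripper":1},{"dr":[0,0,0.9],"translation":[0,0,0],"gripper":1},{"dr":[0,0,0.9],"translation":[0,0,0],"gripper":1},{"dr":[0,0,0.9],"translation":[0,0,0],"gripper":1},{"dr":[0,0,0.9],"translation":[0,0,0],"gripper":1},{"dr":[0,0,0.9],"translation":[0,0,0],"gripper":1},{"dr":[0,0,0.9],"translation":[0,0,0],"gripper":1}]'
python3 -m jog '[{"dr":[0,0,0.9],"translation":[0,0,0],"gripper":1},{"dr":[0,0,0.9],"translation":[0,0,0],"gripper":1},{"dr":[0,0,0.9],"translation":[0,0,0],"gripper":1},{"dr":[0,0,0],"translation":[0,0,0],"gripper":1}]'
python3 - <<'E'
from h import *
delta([0.547,-.08,0.05],8)
o=robot.get_obs();M=Rn.from_quat(np.roll(o["ee_rot"],-1)).as_matrix();print(np.degrees(np.arctan2(M[1,0],M[0,0])),"now-axes",M.T@(np.array([.547,-.08,.05])-o["ee_pos"])/.05,o["qpos"])
E
```

```text
time: 5.25
ee_pos: [0.3653, 0.1015, 0.0601]
ee_rot: [0.001, 0.356, 0.935, 0.0]
force: [0.3, 0.0, -1.8]
width: 0.091
time: 6.05
ee_pos: [0.3654, 0.1015, 0.0601]
ee_rot: [0.0, 0.762, 0.648, 0.001]
force: [0.2, 0.1, -0.6]
width: 0.092
time: 6.45
ee_pos: [0.3652, 0.1015, 0.0601]
ee_rot: [0.0, 0.869, 0.496, 0.001]
force: [0.9, 0.2, -2.0]
width: 0.089
dr [ 0.01 -0.01  6.43] shift [3.1 4.1 0.2] t 6.45 pos [0.3652 0.1015 0.0601] F [ 0.9  0.2 -2. ] w 0.089
59.41043057620546 now-axes [-1.27489934  4.97736865  0.20602714] [-5.08196447e-02 -1.22916054e-01  2.27856051e+00  1.56885061e-04
  9.84533327e-01  4.82982815e-01]
```

```bash
python3 -m jog '[{"dr":[0,0,0],"translation":[-0.21,0.83,0],"gripper":1},{"dr":[0,0,0],"translation":[-0.21,0.83,0],"gripper":1},{"dr":[0,0,0],"translation":[-0.21,0.83,0],"gripper":1},{"dr":[0,0,0],"translation":[-0.21,0.83,0],"gripper":1},{"dr":[0,0,0],"translation":[-0.21,0.83,0],"gripper":1},{"dr":[0,0,0],"translation":[-0.21,0.83,0],"gripper":1},{"dr":[0,0,0],"translation":[0,0,0],"gripper":1}]'
python3 -m jog '[{"dr":[0,0,0.8],"translation":[0,0,0],"gripper":1},{"dr":[0,0,0.8],"translation":[0,0,0],"gripper":1},{"dr":[0,0,0.8],"translation":[0,0,0],"gripper":1},{"dr":[0,0,0.8],"translation":[0,0,0],"gripper":1},{"dr":[0,0,0.8],"translation":[0,0,0],"gripper":1},{"dr":[0,0,0.8],"translation":[0,0,0],"gripper":1},{"dr":[0,0,0.8],"translation":[0,0,0],"gripper":1},{"dr":[0,0,0.8],"translation":[0,0,0],"gripper":1}]'
python3 -m jog '[{"dr":[0,0,0],"translation":[0,0,0],"gripper":1}]'
python3 - <<'E'
from h import *
delta([0.547,-.08,0.021],8)
a,_=robot.get_image("scene");b,_=robot.get_image("side")
cv2.imwrite("pics/w5.png",np.hstack([cv2.resize(a[120:420,160:480],(400,375)),cv2.resize(b[180:450,200:488],(400,375))]))
E
```

```text
time: 7.15
ee_pos: [0.5509, -0.0838, 0.0605]
ee_rot: [0.003, 0.868, 0.496, 0.002]
force: [-0.5, 0.8, -0.8]
width: 0.09
time: 7.95
ee_pos: [0.5465, -0.0791, 0.0595]
ee_rot: [0.0, 0.997, 0.071, 0.0]
force: [0.4, 0.5, -1.3]
width: 0.089
time: 8.05
ee_pos: [0.5464, -0.0791, 0.0595]
ee_rot: [-0.0, 0.997, 0.073, 0.0]
force: [-0.1, -0.3, -1.9]
width: 0.094
dr [-0.   -0.    0.05] shift [0.01 0.02 0.77] t 8.05 pos [ 0.5464 -0.0791  0.0595] F [-0.1 -0.3 -1.9] w 0.094
```

View pics/w5.png

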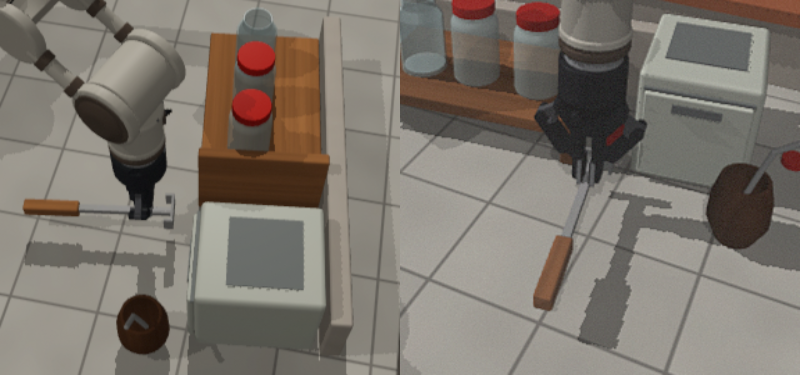

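The rake now points away in front of the gap, head on the gap side. Lowering it and letting go.

```bash
python3 -m jog '[{"dr":[0,0,0],"translation":[0,0,0.4],"gripper":1},{"dr":[0,0,0],"translation":[0,0,0.3],"gripper":1},{"dr":[0,0,0],"translation":[0,0,0.05],"gripper":1},{"dr":[0,0,0],"translation":[0,0,0],"gripper":1}]'
python3 -m jog '[{"dr":[0,0,0],"translation":[0,0,0],"gripper":0},{"dr":[0,0,0],"translation":[0,0,0],"gripper":0},{"dr":[0,0,0],"translation":[0,0,0],"gripper":0},{"dr":[0,0,0],"translation":[0,0,0],"gripper":0},{"dr":[0,0,0],"translation":[0,0,-0.6],"gripper":0},{"dr":[0,0,0],"translation":[0,0,-0.8],"gripper":0},{"dr":[0,0,0],"translation":[0,0,-0.8],"gripper":0},{"dr":[0,0,0],"translation":[0,0,-0.8],"gripper":0}]'
```

```text
time: 8.55
ee_pos: [0.5456, -0.0791, 0.0215]
ee_rot: [-0.0, 0.997, 0.073, -0.001]
force: [0.2, 0.7, -1.2]
width: 0.089
time: 9.35
ee_pos: [0.546, -0.0792, 0.1738]
ee_rot: [0.0, 0.997, 0.072, 0.0]
force: [0.7, -0.7, 0.8]
width: 0.501
```

Run:
```python
from h import *
o=robot.get_obs();im,d=robot.get_image("wrist");cv2.imwrite("pics/w6.png",im);np.savez("pics/w6.npz",d=d,p=o["ee_pos"],q=o["ee_rot"])
a,_=robot.get_image("side");cv2.imwrite("pics/s6.png",a)
```

```text
(no output)
```

View pics/w6.png

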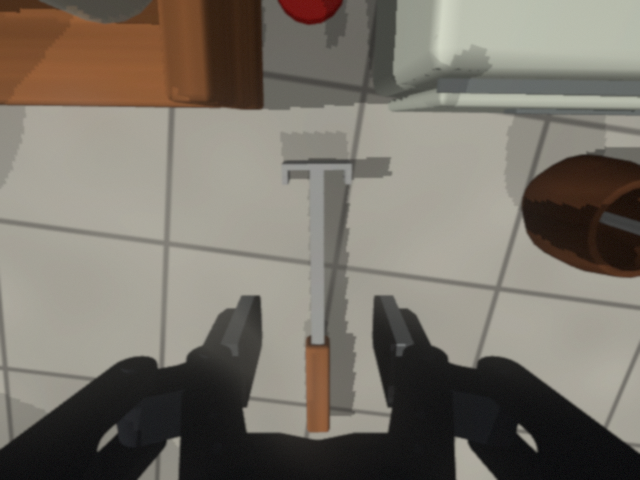

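View pics/s6.png

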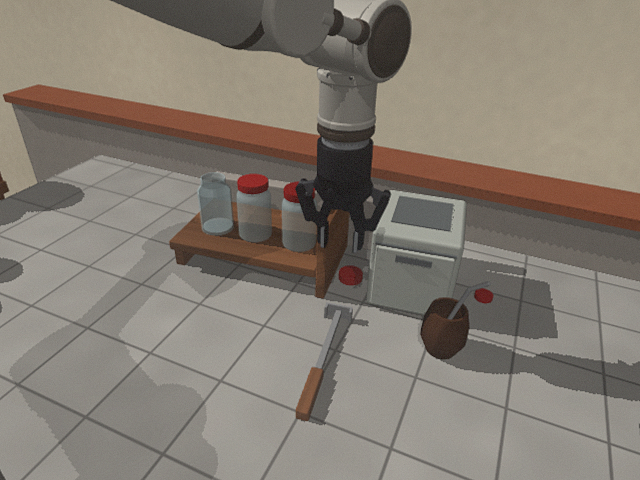

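The wrist view shows:
- the rake flat, with its head at (318,165) and butt at (318,430);
- the end board's foot at column 262;
- the bin's foot near column 370;
- the cap's front edge at (312,25).

Side picture: the rake lies clear and nothing else has moved.

Run:
```python
from h import *
np.set_printoptions(precision=4,suppress=True)
f=np.load("pics/w6.npz");pose=(f["p"],f["q"])
def r(u,v,z,t=""):
    a=deproj("wrist",np.array(0.),u,v,pose=pose);b=deproj("wrist",np.array(1.),u,v,pose=pose);p=a+(b-a)*(z-a[2])/(b[2]-a[2]);print(t,u,v,p);return p
im=cv2.imread("pics/w6.png");cv2.imwrite("pics/w6c.png",cv2.resize(im[0:200,200:460],None,fx=3,fy=3,interpolation=cv2.INTER_CUBIC))
A=r(263,107,0,"board foot front");r(263,72,0,"board foot further");r(392,104,0,"bin foot?");r(372,90,0)
hd=r(318,164,.026,"head top");r(318,343,.016,"shank end");r(318,432,.010,"butt");r(284,162,.026);r(352,160,.026)
r(312,25,.016,"cap front top")
r(105//1,103,.065,"plank front edge");r(0,104,.065);r(160,104,.065)
```

```text
board foot front 263 107 [ 0.6199 -0.0307  0.    ]
board foot further 263 72 [ 0.643  -0.0282  0.    ]
bin foot? 392 104 [ 0.6351 -0.1214  0.    ]
 372 90 [ 0.6423 -0.1056  0.    ]
head top 318 164 [ 0.5885 -0.0749  0.026 ]
shank end 318 343 [ 0.4466 -0.0956  0.016 ]
butt 318 432 [ 0.355 -0.109  0.01 ]
 284 162 [ 0.5865 -0.0519  0.026 ]
 352 160 [ 0.5945 -0.0973  0.026 ]
cap front top 312 25 [ 0.674  -0.0586  0.016 ]
plank front edge 105 103 [0.609  0.0487 0.065 ]
 0 104 [0.6    0.1069 0.065 ]
 160 104 [0.6128 0.0182 0.065 ]
```

View pics/w6c.png

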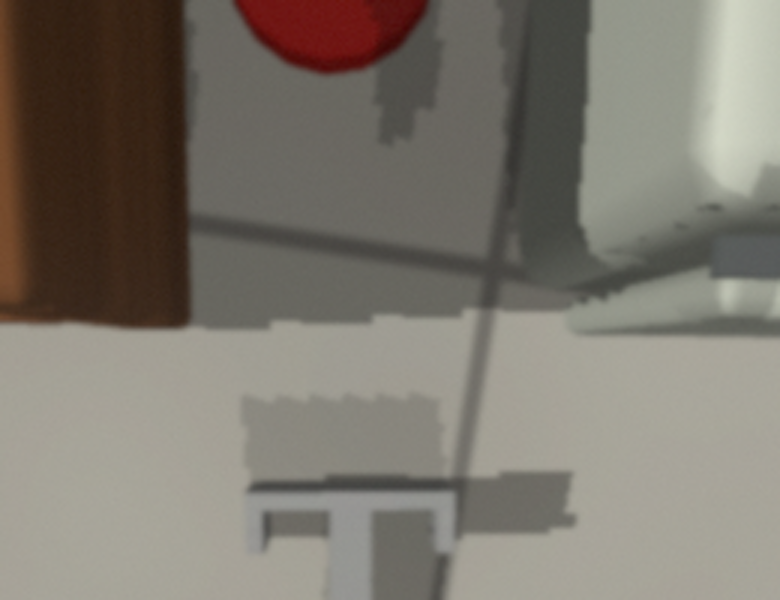

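Gap axis is about 7.5°, mouth about (0.6265,-0.0684), and the cap centre in the gap frame about (0.072, +0.003). The rake lies at 8.3°. I'll move back over the handle and turn the wrist the usual way round.

```bash
R='x'; python3 -m jog '[{"dr":[0,0,0],"translation":[-0.77,0,0],"gripper":0},{"dr":[0,0,0],"translation":[-0.77,0,0],"gripper":0},{"dr":[0,0,0],"translation":[-0.77,0.04,0],"gripper":0},{"dr":[0,0,0],"translation":[-0.77,0,0],"gripper":0},{"dr":[0,0,-1],"translation":[0,0,0],"gripper":0},{"dr":[0,0,-1],"translation":[0,0,0],"gripper":0},{"dr":[0,0,-1],"translation":[0,0,0],"gripper":0},{"dr":[0,0,-1],"translation":[0,0,0],"gripper":0}]'
python3 -m jog '[{"dr":[0,0,-1],"translation":[0,0,0],"gripper":0},{"dr":[0,0,-1],"translation":[0,0,0],"gripper":0},{"dr":[0,0,-1],"translation":[0,0,0],"gripper":0},{"dr":[0,0,-1],"translation":[0,0,0],"gripper":0},{"dr":[0,0,-1],"translation":[0,0,0],"gripper":0},{"dr":[0,0,-1],"translation":[0,0,0],"gripper":0},{"dr":[0,0,-1],"translation":[0,0,0],"gripper":0},{"dr":[0,0,-1],"translation":[0,0,0],"gripper":0}]'
python3 -m jog '[{"dr":[0,0,-1],"translation":[0,0,0],"gripper":0},{"dr":[0,0,-1],"translation":[0,0,0],"gripper":0},{"dr":[0,0,-1],"translation":[0,0,0],"gripper":0},{"dr":[0,0,-1],"translation":[0,0,0],"gripper":0},{"dr":[0,0,-1],"translation":[0,0,0],"gripper":0},{"dr":[0,0,-1],"translation":[0,0,0],"gripper":0},{"dr":[0,0,-1],"translation":[0,0,0],"gripper":0},{"dr":[0,0,-1],"translation":[0,0,0],"gripper":0}]'
python3 - <<'E'
from h import *
delta([.3946,-.1032,.025],188.3)
E
```

```text
time: 10.25
ee_pos: [0.3937, -0.1033, 0.1717]
ee_rot: [-0.0, 0.938, 0.347, -0.0]
force: [0.2, -0.6, 0.1]
width: 0.506
time: 11.05
ee_pos: [0.3938, -0.1032, 0.1716]
ee_rot: [-0.0, 0.612, 0.791, -0.0]
force: [0.3, 0.5, 0.4]
width: 0.498
time: 11.85
ee_pos: [0.3938, -0.1032, 0.1716]
ee_rot: [-0.0, 0.1, 0.995, 0.0]
force: [0.0, 0.5, 0.0]
width: 0.5
dr [ 0.   -0.   -2.47] shift [-0.02 -0.    2.93] t 11.85 pos [ 0.3938 -0.1032  0.1716] F [0.  0.5 0. ] w 0.5
```

```bash
python3 -m jog '[{"dr":[0,0,-0.82],"translation":[0,0,0],"gripper":0},{"dr":[0,0,-0.82],"translation":[0,0,0],"gripper":0},{"dr":[0,0,-0.82],"translation":[0,0,0],"gripper":0},{"dr":[0,0,0],"translation":[0,0,0.9],"gripper":0},{"dr":[0,0,0],"translation":[0,0,0.6],"gripper":0},{"dr":[0,0,0],"translation":[0,0,0],"gripper":0}]'
python3 - <<'E'
from h import *
delta([.3946,-.1032,.022],188.3)
o=robot.get_obs();im,d=robot.get_image("wrist");cv2.imwrite("pics/w7.png",im);np.savez("pics/w7.npz",d=d,p=o["ee_pos"],q=o["ee_rot"])
E
```

```text
time: 12.45
ee_pos: [0.3905, -0.1012, 0.093]
ee_rot: [-0.004, -0.069, 0.998, 0.003]
force: [-0.7, 0.3, -0.3]
width: 0.497
dr [ 0.04 -0.05 -0.05] shift [-0.08 -0.05  1.42] t 12.45 pos [ 0.3905 -0.1012  0.093 ] F [-0.7  0.3 -0.3] w 0.497
```

View pics/w7.png

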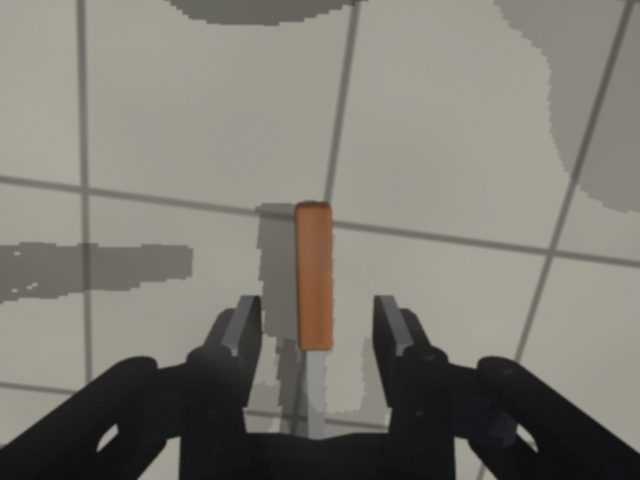

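Handle centred between the pads at column 314, butt end at row 203. I'll check the butt position from this view.

```bash
python3 - <<'E'
from h import *
f=np.load("pics/w7.npz");pose=(f["p"],f["q"])
for u,v,z in[(313,203,.02),(316,350,.02),(316,430,.016)]:
    a=deproj("wrist",np.array(0.),u,v,pose=pose);b=deproj("wrist",np.array(1.),u,v,pose=pose);print((a+(b-a)*(z-a[2])/(b[2]-a[2])).round(4))
E
python3 -m jog '[{"dr":[0,0,0],"translation":[-0.05,-0.03,0.7],"gripper":0},{"dr":[0,0,0],"translation":[0,0,0.6],"gripper":0},{"dr":[0,0,0],"translation":[0,0,0],"gripper":0}]'
python3 -c "
from h import *
delta([.3946,-.1032,.018],188.3)"
```

```text
[ 0.3584 -0.1082  0.02  ]
[ 0.4424 -0.0951  0.02  ]
[ 0.5005 -0.087   0.016 ]
time: 12.8
ee_pos: [0.3952, -0.1036, 0.0307]
ee_rot: [-0.002, -0.069, 0.998, 0.001]
force: [-0.3, 1.2, -0.7]
width: 0.5
dr [ 0.02 -0.03 -0.05] shift [0.01 0.01 0.25] t 12.8 pos [ 0.3952 -0.1036  0.0307] F [-0.3  1.2 -0.7] w 0.5
```

```bash
python3 -m jog '[{"dr":[0,0,-0.05],"translation":[0,0.01,0.35],"gripper":0},{"dr":[0,0,0],"translation":[0,0,0],"gripper":0},{"dr":[0,0,0],"translation":[0,0,0],"gripper":1},{"dr":[0,0,0],"translation":[0,0,0],"gripper":1},{"dr":[0,0,0],"translation":[0,0,0],"gripper":1},{"dr":[0,0,0],"translation":[0,0,0],"gripper":1},{"dr":[0,0,0],"translation":[0,0,0],"gripper":1}]'
python3 -m jog '[{"dr":[0,0,0],"translation":[0,0,-0.35],"gripper":1},{"dr":[0,0,0],"translation":[0,0,-0.35],"gripper":1},{"dr":[0,0,0],"translation":[0,0,0],"gripper":1}]'
python3 - <<'E'
from h import *
delta([.3946,-.1032,.018],188.3)
b,_=robot.get_image("side");a,_=robot.get_image("wrist")
cv2.imwrite("pics/w8.png",np.hstack([cv2.resize(a,(400,375)),cv2.resize(b[210:480,200:488],(400,375))]))
E
```

```text
time: 13.5
ee_pos: [0.3981, -0.1048, 0.0168]
ee_rot: [0.001, -0.073, 0.997, -0.001]
force: [-1.2, 1.9, 7.3]
width: 0.212
time: 13.8
ee_pos: [0.3989, -0.1054, 0.0527]
ee_rot: [0.003, -0.073, 0.997, -0.002]
force: [-0.7, 0.8, -1.5]
width: 0.214
dr [-0.03  0.04  0.  ] shift [0.08 0.06 0.69] t 13.8 pos [ 0.3989 -0.1054  0.0527] F [-0.7  0.8 -1.5] w 0.214
```

View pics/w8.png

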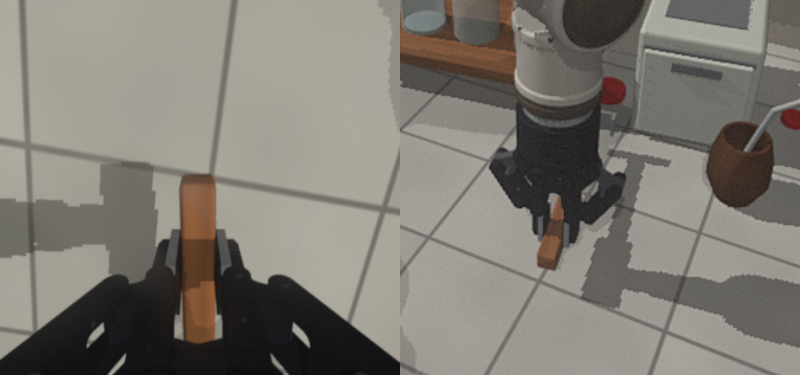

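Run:
```python
from h import *
np.set_printoptions(precision=4,suppress=True)
for n in("scene","side"):
    im,d=robot.get_image(n);P=cloud(n,d);cv2.imwrite(f"pics/{n}9.png",im)
    m=(abs(P[...,0]-.59)<.03)&(abs(P[...,1]+.075)<.04)&(P[...,2]>.02)&(P[...,2]<.09)
    q=P[m];print(n,m.sum(),q.min(0),q.max(0),np.percentile(q[:,2],[5,50,95]))
    top=q[q[:,2]>np.percentile(q[:,2],60)];print(top.mean(0))
    m=(abs(P[...,0]-.50)<.04)&(abs(P[...,1]+.088)<.03)&(P[...,2]>.02)&(P[...,2]<.09)
    s=P[m]
    if len(s)>20: k=np.polyfit(s[:,0],s[:,2],1);k2=np.polyfit(s[:,0],s[:,1],1);print("shank z slope",k,"z@.5",np.polyval(k,.5),"yaw",np.degrees(np.arctan(k2[0])),"y@.5",np.polyval(k2,.5),len(s))
```

```text
scene 246 [ 0.5602 -0.1028  0.0282] [ 0.5924 -0.0518  0.0628] [0.036  0.0488 0.0601]
[ 0.5838 -0.0793  0.057 ]
shank z slope [0.0047 0.0448] z@.5 0.04718586378807338 yaw 8.476686723904036 y@.5 -0.09124435654927499 298
side 157 [ 0.5764 -0.102   0.0319] [ 0.5927 -0.0802  0.0602] [0.0347 0.0483 0.0587]
[ 0.5858 -0.0922  0.0563]
```

View pics/scene9.png

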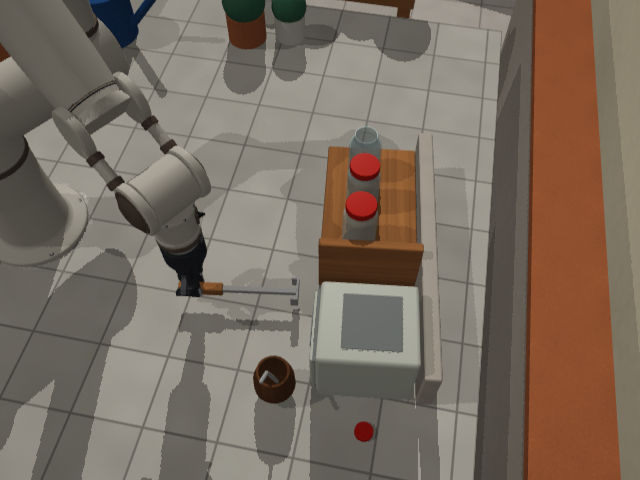

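Rake held level, head bottom about 35 mm up. In the gap frame the head is at x about -0.037, y about -0.004. Moving in over the cap to x about 0.122.

```bash
python3 -m jog '[{"dr":[0,0,0],"translation":[-0.2,0.1,0],"gripper":1},{"dr":[0,0,0],"translation":[-0.5,0,0],"gripper":1},{"dr":[0,0,0],"translation":[-0.5,0,0],"gripper":1},{"dr":[0,0,0],"translation":[-0.5,0,0],"gripper":1},{"dr":[0,0,0],"translation":[-0.5,0,0],"gripper":1},{"dr":[0,0,0],"translation":[-0.5,0,0],"gripper":1},{"dr":[0,0,0],"translation":[-0.48,0,0],"gripper":1},{"dr":[0,0,0],"translation":[0,0,0],"gripper":1}]'
python3 - <<'E'
from h import *
o=robot.get_obs();print(o["ee_pos"],o["force"])
M=Rn.from_quat(np.roll(o["ee_rot"],-1)).as_matrix();print(M)
b,d=robot.get_image("side");cv2.imwrite("pics/s10.png",cv2.resize(b[200:380,250:490],None,fx=3,fy=3,interpolation=cv2.INTER_CUBIC))
a,d=robot.get_image("wrist");cv2.imwrite("pics/w10.png",a)
E
```

```text
time: 14.8
ee_pos: [0.556, -0.0753, 0.0492]
ee_rot: [0.001, -0.073, 0.997, -0.0]
force: [-0.0, 0.0, -1.1]
width: 0.218
[ 0.555985   -0.07526244  0.04921065] [-0.04627105  0.04947092 -1.10903084]
[[-9.89303472e-01 -1.45861420e-01  1.75696323e-03]
 [-1.45861797e-01  9.89304972e-01 -8.78572198e-05]
 [-1.72535748e-03 -3.43191267e-04 -9.99998453e-01]]
```

View pics/s10.png

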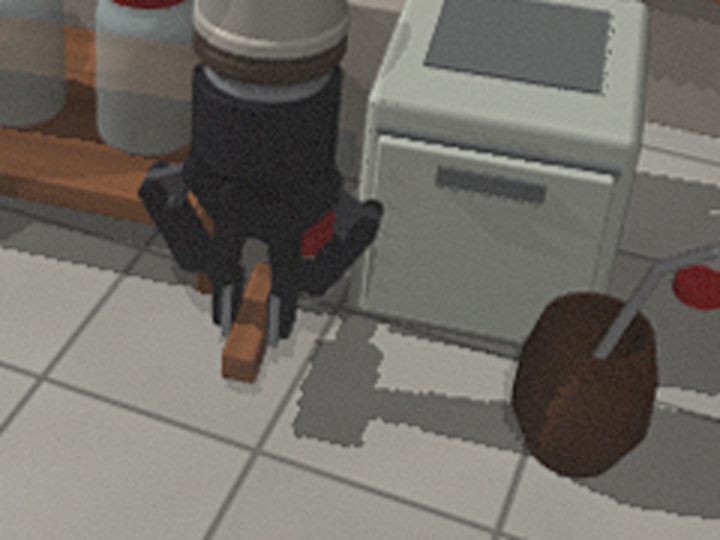

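View pics/w10.png

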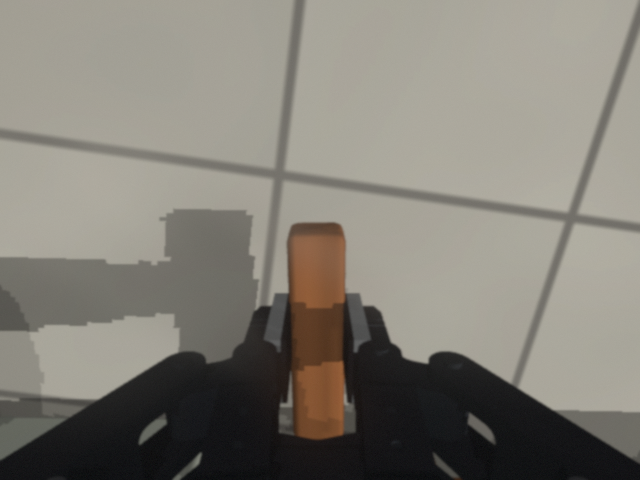

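By dead reckoning the head is at gap x about 0.122, y about 0.006, behind the cap. I'll lower it so the blade overlaps the cap's top 5 mm with the shank just over the cap, then drag slowly.

```bash
python3 -m jog '[{"dr":[0,0,0],"translation":[0,0,0.2],"gripper":1},{"dr":[0,0,0],"translation":[0,0,0.2],"gripper":1},{"dr":[0,0,0],"translation":[0,0,0.03],"gripper":1},{"dr":[0,0,0],"translation":[0,0,0],"gripper":1},{"dr":[0,0,0],"translation":[0,0,0],"gripper":1}]'
```

```text
time: 15.4
ee_pos: [0.553, -0.0761, 0.0281]
ee_rot: [-0.0, -0.072, 0.997, 0.0]
force: [-0.2, 0.9, -0.6]
width: 0.214
```

```bash
python3 -m jog '[{"dr":[0,0,0],"translation":[0.1,0,0.03],"gripper":1},{"dr":[0,0,0],"translation":[0.2,0,0],"gripper":1},{"dr":[0,0,0],"translation":[0.2,0,0],"gripper":1},{"dr":[0,0,0],"translation":[0.2,0,0],"gripper":1},{"dr":[0,0,0],"translation":[0.2,0,0],"gripper":1},{"dr":[0,0,0],"translation":[0.2,0,0],"gripper":1},{"dr":[0,0,0],"translation":[0.2,0,0],"gripper":1},{"dr":[0,0,0],"translation":[0.2,0,0],"gripper":1}]'
python3 - <<'E'
from h import *
b,d=robot.get_image("side");cv2.imwrite("pics/s11.png",cv2.resize(b[200:380,250:490],None,fx=3,fy=3,interpolation=cv2.INTER_CUBIC))
E
```

```text
time: 16.2
ee_pos: [0.4783, -0.0871, 0.0267]
ee_rot: [0.0, -0.072, 0.997, -0.0]
force: [1.0, 0.9, 0.2]
width: 0.216
```

View pics/s11.png

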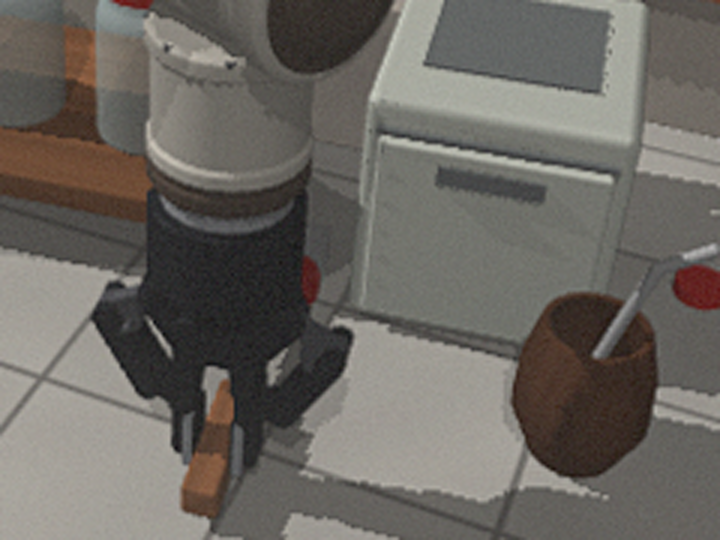

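The cap's right edge shows beside the wrist at side pixel (356,293), lower than before (275), so the cap is following. I'll keep dragging.

```bash
python3 -m jog '[{"dr":[0,0,0],"translation":[0.2,0,0],"gripper":1},{"dr":[0,0,0],"translation":[0.2,0,0],"gripper":1},{"dr":[0,0,0],"translation":[0.2,0,0],"gripper":1},{"dr":[0,0,0],"translation":[0.2,0,0],"gripper":1},{"dr":[0,0,0],"translation":[0.2,0,0],"gripper":1},{"dr":[0,0,0],"translation":[0.2,0,0],"gripper":1},{"dr":[0,0,0],"translation":[0.2,0,0],"gripper":1},{"dr":[0,0,0],"translation":[0,0,0],"gripper":1}]'
python3 - <<'E'
from h import *
b,d=robot.get_image("side");a,d=robot.get_image("scene")
cv2.imwrite("pics/s12.png",np.hstack([cv2.resize(b[200:440,240:480],(400,400)),cv2.resize(a[200:400,180:380],(400,400))]))
E
```

```text
time: 17.05
ee_pos: [0.4081, -0.0969, 0.0263]
ee_rot: [-0.001, -0.072, 0.997, 0.0]
force: [-0.8, -0.7, 0.4]
width: 0.214
```

View pics/s12.png

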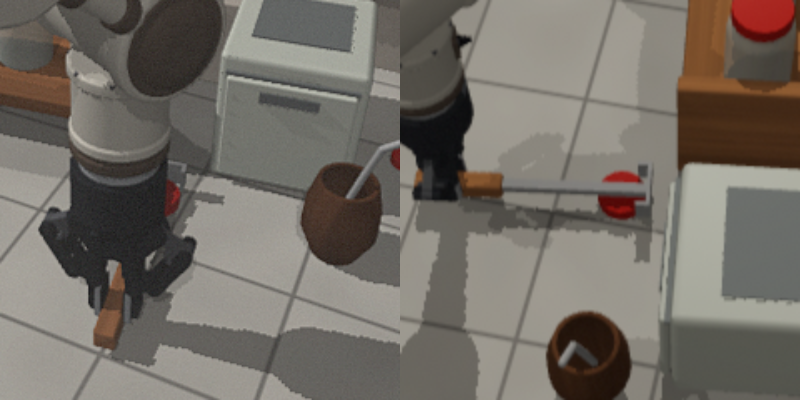

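The scene view shows the cap, centred near (620,193) in the crop, tucked in the head and fully in front of the gap. One more short pull, then lift straight up, move aside to the left and lay the rake down.

```bash
python3 -m jog '[{"dr":[0,0,0],"translation":[0.2,0,0],"gripper":1},{"dr":[0,0,0],"translation":[0.2,0,0],"gripper":1},{"dr":[0,0,0],"translation":[0.1,0,0],"gripper":1},{"dr":[0,0,0],"translation":[0,0,0],"gripper":1},{"dr":[0,0,0],"translation":[0,0,0],"gripper":1},{"dr":[0,0,0],"translation":[0,0,-0.3],"gripper":1},{"dr":[0,0,0],"translation":[0,0,-0.4],"gripper":1},{"dr":[0,0,0],"translation":[0,0,0],"gripper":1}]'
python3 -m jog '[{"dr":[0,0,0],"translation":[0,0.3,0],"gripper":1},{"dr":[0,0,0],"translation":[0,0.5,0],"gripper":1},{"dr":[0,0,0],"translation":[0,0.5,0],"gripper":1},{"dr":[0,0,0],"translation":[0,0.4,0],"gripper":1},{"dr":[0,0,0],"translation":[0,0,0],"gripper":1},{"dr":[0,0,0],"translation":[0,0,0],"gripper":1}]'
python3 - <<'E'
from h import *
b,d=robot.get_image("side");a,d=robot.get_image("scene")
cv2.imwrite("pics/s13.png",np.hstack([cv2.resize(b[200:440,240:480],(400,400)),cv2.resize(a[200:400,180:380],(400,400))]))
E
```

```text
time: 17.95
ee_pos: [0.3868, -0.1016, 0.0635]
ee_rot: [0.002, -0.073, 0.997, -0.001]
force: [0.9, -0.3, -0.6]
width: 0.213
time: 18.55
ee_pos: [0.3725, -0.0165, 0.061]
ee_rot: [-0.0, -0.073, 0.997, -0.0]
force: [-0.3, -0.9, -1.5]
width: 0.216
```

View pics/s13.png

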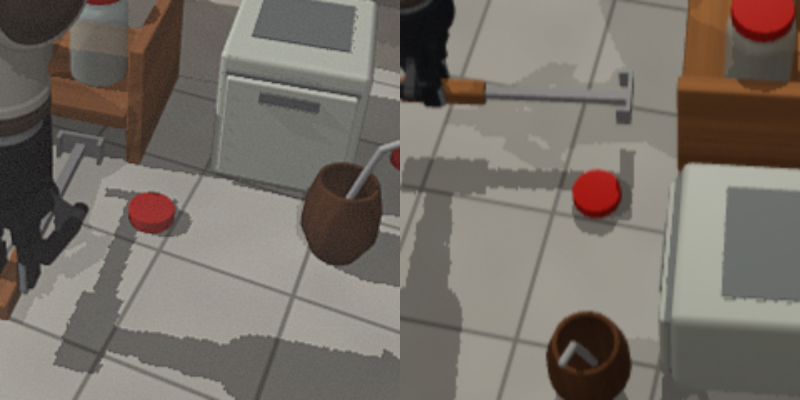

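The cap lies free in front of the gap at crop (596,192), and the rake is held clear to its left. Lowering it to TCP z 0.018 before release.

```bash
python3 -m jog '[{"dr":[0,0,0],"translation":[0,0,0.4],"gripper":1},{"dr":[0,0,0],"translation":[0,0,0.35],"gripper":1},{"dr":[0,0,0],"translation":[0,0,0.1],"gripper":1},{"dr":[0,0,0],"translation":[0,0,0],"gripper":1},{"dr":[0,0,0],"translation":[0,0,0],"gripper":1}]'
```

```text
time: 19.15
ee_pos: [0.3734, -0.0171, 0.0197]
ee_rot: [0.0, -0.072, 0.997, -0.0]
force: [-0.7, -0.7, -1.8]
width: 0.218
```

```bash
python3 -m jog '[{"dr":[0,0,0],"translation":[0,0,0.05],"gripper":1},{"dr":[0,0,0],"translation":[0,0,0],"gripper":1},{"dr":[0,0,0],"translation":[0,0,0],"gripper":0},{"dr":[0,0,0],"translation":[0,0,0],"gripper":0},{"dr":[0,0,0],"translation":[0,0,0],"gripper":0},{"dr":[0,0,0],"translation":[0,0,0],"gripper":0}]'
python3 -m jog '[{"dr":[0,0,0],"translation":[0,0,-0.5],"gripper":0},{"dr":[0,0,0],"translation":[0,0,-0.8],"gripper":0},{"dr":[0,0,0],"translation":[0,0,-0.8],"gripper":0},{"dr":[0,0,0],"translation":[0,0,-0.8],"gripper":0},{"dr":[0,0,0],"translation":[0,0,0],"gripper":0},{"dr":[0,0,0],"translation":[0,0,0],"gripper":0},{"dr":[0,0,0],"translation":[0,0,0],"gripper":0},{"dr":[0,0,0],"translation":[0,0,0],"gripper":0}]'
python3 - <<'E'
from h import *
np.set_printoptions(precision=4,suppress=True)
b,d=robot.get_image("side");a,d2=robot.get_image("scene")
cv2.imwrite("pics/s14.png",np.hstack([cv2.resize(b,(400,300)),cv2.resize(a,(400,300))]))
e=np.array([.9914,.1305]);n=np.array([-.1305,.9914]);m0=np.array([.6265,-.0684])
P=cloud("scene",d2);hsv=cv2.cvtColor(a,cv2.COLOR_BGR2HSV)
red=((hsv[...,0]<8)|(hsv[...,0]>172))&(hsv[...,1]>150)
m=red&(abs(P[...,0]-.57)<.07)&(abs(P[...,1]+.08)<.06)&(P[...,2]>.012)&(P[...,2]<.03)
c=P[m].mean(0);print("cap",c,"gap",(c[:2]-m0)@e,(c[:2]-m0)@n)
m=(P[...,0]>.3)&(P[...,0]<.615)&(P[...,1]>-.045)&(P[...,1]<.045)&(P[...,2]>.008)&(P[...,2]<.06)
q=P[m];g=(q[:,:2]-m0)@e;print("rake gap x range",g.min(),g.max(),"z max",np.percentile(q[:,2],[50,95,100]))
hh=q[g>g.max()-.02];print("head",hh.mean(0),hh.max(0))
E
```

```text
time: 19.75
ee_pos: [0.3729, -0.0166, 0.0167]
ee_rot: [0.0, -0.073, 0.997, -0.0]
force: [-0.0, 0.8, -0.4]
width: 0.499
time: 20.55
ee_pos: [0.3716, -0.0161, 0.1599]
ee_rot: [-0.002, -0.073, 0.997, 0.001]
force: [-0.4, 0.3, 0.1]
width: 0.498
cap [ 0.5477 -0.078   0.0161] gap -0.07936705487648557 0.000782156101152221
rake gap x range -0.2787309951041993 -0.049752511052134046 z max [0.0171 0.0247 0.0319]
head [0.5587 0.0081 0.0197] [0.5685 0.0378 0.0319]
```

View pics/s14.png

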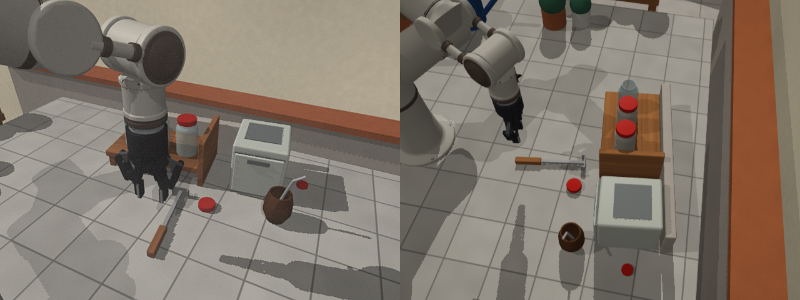

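Both views agree: the cap is at gap (-0.079, 0.001) and the rake is flat with its length at gap x -0.28 to -0.05. The gripper is open and clear at 0.16 m, and the jars and gourd look unmoved. Handing in.

```bash
python3 -c "
from rig import robot
print(robot.close_job())"
```

```text
the job is handed in; nothing more can be done
None
```

The cap is out of the gap and the job is handed in, after about 20.6 s of robot time. The hand-in itself reports no verdict.

**What I did:** I drew the rake out by its shank, swung it round and laid it in front of the gap. I then took it again by the teak handle, passed the head over the cap and dragged the cap out along the counter. Last, I laid the rake down to the left of the cap.

**Last checks, from the camera images:**
- **Cap:** its centre is about 79 mm in front of the mouth and 1 mm off the middle line, at counter height.
- **Rake:** it lies flat and let go, with its whole length 50 to 279 mm in front of the mouth. A few depth readings near the head reached 32 mm, but 95% of them were under 25 mm, so I took those as depth noise.
- **Jars and gourd:** they look unmoved, judged by eye only.
- **Gripper:** it is open and clear above everything, and its pads stayed on the rake, well away from the cap.

**Not confirmed:** I could not see the head while it was behind the cap and relied on dead reckoning there. The views of the cap following the rake later confirmed it.

**Small disagreement:** my estimates of the gap's direction ranged from about 6° to 10°. I used 7.5°, and the margins were large enough that it did not matter.

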